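# Send a board carrier round the guide rail into the inspection hood

## Robot

A 6-joint arm with a two-finger parallel gripper is mounted at the origin on the work surface. World frame = base frame: x ahead of the robot, y to its left, z up, the work surface at z = 0. Lengths are in m, angles in degrees, forces in N, time in s.
With the tool pointing down it reaches from about 0.4 to 0.825 m from the base axis. Payload 7 kg.
Tool frame: the origin (TCP) lies on the front face of the gripper's body, between the roots of the fingers; the fingertips stand 66 mm ahead of it and the grasp point (between the pads) lies 47 mm ahead of it; z points along the fingers, y is the line along which they close (so a half turn about z gives the same grasp; the last joint's range is limited). The gripper opens to 88 mm and grips with 3 to 60 N. Pads are 19 mm wide; open, the fingers measure 130 mm over their backs; the gripper's body (78 mm by 193 mm) begins 47 mm behind the grasp point.
Start: joints at [86.179, 20.546, 0.682, 0, -70.136, -16.507], TCP at [0.235, 0.633, 0.292] pointing down, gripper open.
Joint ranges: [-176.03, 176.03], [-82.01, 121.73], [-58.28, 71.71], [-173.87, 95.51], [-174.79, -0.11], [-173.66, 173.66]. Speed limits (degrees/s): [136.94, 136.94, 172.46, 180, 180, 180].

## Interface

Orientations are given as [roll, pitch, yaw] about the fixed x, y, z axes, in that order (R = Rz(yaw) Ry(pitch) Rx(roll)).
In Python, from plant import ctrl gives the robot as it stands.
- The arm moves only by the tool send_rows, never from a script. Its argument "deltas" is a list of rows, each a list of 2 entries, a list of its own where there are three numbers: the shift along the tool's x, y, z each as a share of 800 mm, from -1 to 1, then the turn about the tool's z as a share of 90 degrees, from -1 to 1. A call has exactly 5 rows; each row is the pose to reach, as a shift and turn from the pose commanded when the call began, along the tool's axes at that moment; what a row does not reach only later rows make up. A row lasts 1/12 s, in which the tool goes at most 41.7 mm and 7.16 degrees, less where a joint would pass 70% of its speed; a pose out of reach is approached as far as the arm can. A call with a number of a shift or a turn outside -1 to 1 is refused whole. A call with a gripper value outside its range is refused whole. "gripper" is the opening, from 0 (shut) to 1 (fully open), set as the call begins (left out, the last holds). The fingers move at their own pace and stop on an object; the grip force is fixed at half the most. Time passes only in rows, so rows that repeat a pose let the fingers close, or fill a call up. It gives the time, the measured TCP pose, the force, the opening and the grip force at its end, in the units of the state.
- ctrl.get_obs(): the state, without advancing time (a new reading comes with each control period).
- ctrl.snapshot(name): name is "scene" or "top" or "wrist"; returns a dict with "color" (384x512x3 uint8, red, green, blue), "vertical_fov" (degrees; the focal length in pixels is half the picture's height over the tangent of half this angle, whatever the lens; pixels are square), "cx", "cy" (the principal point, pixels), "k1" (the pictures are not rectified: a ray, as slopes to the right and down, at radius r is drawn at 1 + k1 r^2 times it, then the intrinsics apply), "rvec" (rotation vector, rad) and "tvec" (3), from world to camera coordinates, as OpenCV has them. Camera axes: x right, y down, z forward; pixel columns grow to the right and rows downward; lengths in m; the calibration is good to about 2 mm. A picture is of the moment at which its call begins. There is no depth.
- ctrl.close_job(): hands the job in; it is judged then, once.
Trained networks look in a picture, given as the dict that the camera call returned (one of the last four; its "shot" number tells which), for a name from the list of things; names that differ only in an ending like _2 or _b are one class to them, and where a whole thing is asked for, a point or a joint stands for the part that bears it (a point fixed in the world has none). Each returns a list of dicts, best first, with "conf" (0 to 1); they miss things now and then, are a little off and sometimes report something else, mostly with a low value. They report only what shows in the picture. A call takes as long as a camera call. They do not tell look-alikes from the thing itself.
- ctrl.boxes_of(picture, thing): "xy" ([column, row] as shares, 0 to 1, of the picture: columns of its width, rows of its height, amid what is visible of it).
- ctrl.cut_out(picture, thing): "pixels" (384x512 bool, what is visible of it) and "xy" ([column, row] as shares, 0 to 1, of the picture: columns of its width, rows of its height, amid what is visible of it).
The state is a dict: "clock": time; "joint_pos": joint angles; "qvel": joint speeds; "tau": joint torques, N m; "tool_pos": TCP position; "orientation": TCP orientation; "force": force on the tool from outside, world axes, zero at the start; "moment": the same for the moment, N m; "opening": finger opening in m; "gripper_force": force on a finger pad.
Only numpy, scipy, OpenCV 4.12 (cv2) and the standard library are available. Lean on these libraries where they do the work, as an engineer would, in place of code of your own. Each camera call takes 0.05 s, during which the arm holds its last target. There are 200 camera calls.

## Task

Take the board carrier by its clamp and set it down in the open loading end of the guide rail, nose pointing along the track towards the corner, and let go of it. Then take it again by the tail post (or push it from behind) and slide it along the rail, flat on the plate and without lifting it, round the corner and under the clear hood until its nose is fully home against the end stop; leave it there and do not disturb the other things on the bench.

Things in the scene. Friction and masses are not known exactly. Their poses are not given: they have to be found in the camera images.
- carrier: Board carrier, about 0.28 kg, loose, upright. White foot 100 long, 20 high, bone-shaped from above: discs of radius 22 centred 28 ahead of and behind the middle, joined by a 34 wide waist. On it a black clamp, an upright green board 3 thick held in the clamp (from 0 to 44 ahead, top 70 above the underside) and at the rear a steel post. Origin: centre of underside; x to the nose (board end), y left, z up.
- carrier_clamp (a point): Point in the black clamp block, on the midline, 14 ahead of the carrier's origin and 46 above its underside: grip here to carry. The block is 28 long (x, from 0 to 28 ahead of the origin), 24 wide (y, grip across this) and stands from 20 to 58 above the underside; the board rises 12 above it.
- carrier_post (a point): On the axis of the steel tail post, 28 behind the carrier's origin, 55 above its underside. Diameter 14, from 20 to 70 above the underside, over the centre of the rear disc, so that it follows the channel's middle line. 21 clear between post and clamp.
- carrier_nose (a point): Foremost point of the foot: 50 ahead of the carrier's origin, 10 above the underside.
- track: Fixed guide-rail fixture on a dark plate 285 x 300 x 8 (carrier slides on its top, 8 above the bench). Origin on the bench at the corner's centre of curvature, z up. Channel's middle line: straight along +x at y = -90, from x = -130 (open loading end) to 0; quarter circle of radius 90 about the origin, turning left, to (90, 0); straight along +y at x = 90 to the stop at y = 120.
- track_bay (a point): Middle of the loading end, on the plate's top, (-75, -90, 8) in the track's frame: set the carrier's origin here within about 25 along the track, nose along the track's +x. The two steel rails are 5 thick and stand 14 above the plate; 56 apart from x = -130 to -30, narrowing to 50 at x = 0, 50 from there on.
- track_stop (a point): Foot of the white end stop's face that the nose rests against when home, on the plate's top, (90, 120, 8) in the track's frame. Home, the carrier's origin is at (90, 70, 8) and its x axis along the track's +y.
- track_hood (a point): Middle of the rear edge of the clear hood, top side, (90, 82, 92) in the track's frame. The hood on its four posts covers x 40 to 140, y 82 to 142; underside 86, top 92 above the bench, a black camera barrel on it up to 126 (x 90, y 124). A gripper on the clamp cannot go under it; with the carrier home the tail post's axis is 40 outside it.
- spool: Bystander: solder spool, 40 diameter, 43 tall, standing on the mat on the same side as the carrier. Origin: centre of its underside.
- cup: Bystander: small white cup, 48 across, 28 tall, standing on the track's plate inside the corner. Origin: centre of its underside.
- driver: Bystander: screwdriver about 160 long lying on the mat. Origin: under its middle.
- spare_board: Bystander: flat circuit board 100 x 70, 14 high, lying on the mat. Origin: centre of its underside.
- cleaner: Bystander: white bottle, 54 diameter, 130 tall. Origin: centre of its underside.
- meter: Bystander: handheld multimeter 150 x 80 x 43 lying flat. Origin: centre of its underside.
Things that resemble listed ones, but are neither listed nor needed, are in the scene too. What is shaped like the carrier but purple or yellow is not meant.

How it is judged:
By the outcome, as a careful person would: the job done as asked, in the order asked, and still so for the second after the job is handed in, with the robot touching nothing.
It also fails if it takes over 54 s, if anything falls off the work surface, if the arm or the gripper's body presses on something with over 40 N, if the wrist force passes 120 N, or if a joint passes its speed limit or range.

## Working session

There is one attempt and no reset: what is moved stays moved. The work goes in short steps, Python scripts to look and compute and a tool call to move; the robot and the scene stay as the last step left them, time stands still between calls to the robot, and variables do not carry over. Pictures are saved under pics/ and viewed, at most 10 in all, crops included, and the job is handed in when it is done.

Besides the shell and the picture viewer there is one more tool, called by a JSON object that holds its "op" and its "data". send_rows: Moves the arm, as the interface text tells. Shift numbers are shares of 800 mm and turn numbers shares of 90 degrees, none past 1 either way. Its arguments: {"type":"object","properties":{"deltas":{"type":"array","items":{"type":"array"}},"gripper":{"type":"number"}},"required":["deltas"]}

```bash
mkdir -p pics
cat > h.py <<'E'
import numpy as np, cv2
from plant import ctrl
from scipy.spatial.transform import Rotation as R
def K(p):
    h,w=p["color"].shape[:2]; f=h/2/np.tan(np.radians(p["vertical_fov"])/2)
    return np.array([[f,0,p["cx"]],[0,f,p["cy"]],[0,0,1.]]),np.array([p["k1"],0,0,0.])
def proj(p,X):
    k,d=K(p); return cv2.projectPoints(np.array(X,float).reshape(-1,3),np.array(p["rvec"],float),np.array(p["tvec"],float),k,d)[0].reshape(-1,2)
def ray(p,uv):
    k,d=K(p); n=cv2.undistortPoints(np.array(uv,float).reshape(-1,1,2),k,d).reshape(-1,2)
    Rm=cv2.Rodrigues(np.array(p["rvec"],float))[0]; 
    return -Rm.T@np.array(p["tvec"],float), np.c_[n,np.ones(len(n))]@Rm
def at_z(p,uv,z):
    c,d=ray(p,uv); return c+d*((z-c[2])/d[:,2])[:,None]
def save(p,n,crop=None,s=1):
    im=p["color"][:,:,::-1]
    if crop: im=im[crop[1]:crop[3],crop[0]:crop[2]]
    cv2.imwrite("pics/"+n,cv2.resize(im,None,fx=s,fy=s,interpolation=cv2.INTER_CUBIC))
E
python3 - <<'E'
from h import *
np.set_printoptions(precision=3,suppress=True)
a=[]
for n in("scene","top"):
    p=ctrl.snapshot(n); a.append(cv2.resize(p["color"],(800,600))); save(p,n+"0.png",None,1.56)
    print(n,K(p)[0][0,0],p["k1"],ray(p,[[256,192]]))
    for t in("carrier","carrier_clamp","carrier_post","carrier_nose","track","track_bay","track_stop","track_hood","spool","cup"):
        for d in ctrl.boxes_of(p,t)[:3]:
            uv=np.array(d["xy"])*[512,384]; print(t,round(d["conf"],2),uv,at_z(p,[uv],0.03)[0])
E
```

```text
scene 369.23164042525724 -0.02293796719250778 (array([1.04 , 0.375, 0.852]), array([[-0.501, -0.379, -0.778]]))
carrier 0.69 [221.901 119.002] [ 0.333 -0.315  0.03 ]
carrier 0.61 [159.693 163.507] [ 0.609 -0.321  0.03 ]
carrier 0.58 [150.989 195.686] [ 0.709 -0.246  0.03 ]
carrier_clamp 0.78 [150.989 195.11 ] [ 0.707 -0.248  0.03 ]
carrier_clamp 0.68 [158.106 164.083] [ 0.614 -0.323  0.03 ]
carrier_clamp 0.58 [222.106 119.194] [ 0.334 -0.313  0.03 ]
carrier_post 0.84 [149.504 195.802] [ 0.712 -0.249  0.03 ]
carrier_post 0.76 [219.187 120.384] [ 0.345 -0.317  0.03 ]
carrier_post 0.65 [157.696 163.584] [ 0.613 -0.326  0.03 ]
carrier_nose 0.63 [221.184 118.502] [ 0.333 -0.318  0.03 ]
carrier_nose 0.62 [160.922 163.814] [ 0.607 -0.317  0.03 ]
carrier_nose 0.59 [154.214 196.109] [ 0.704 -0.238  0.03 ]
track 0.93 [246.784 213.696] [0.586 0.003 0.03 ]
track_bay 0.97 [250.522 216.307] [0.586 0.016 0.03 ]
track_bay 0.26 [161.024 161.011] [ 0.599 -0.326  0.03 ]
track_stop 0.79 [244.89  214.387] [0.591 0.    0.03 ]
track_hood 0.58 [246.477 217.69 ] [0.597 0.01  0.03 ]
spool 0.72 [197.222 138.70
[... 550 characters left out ...]
91] [ 0.701 -0.243  0.03 ]
carrier_post 0.87 [330.189 144.998] [ 0.7   -0.253  0.03 ]
carrier_post 0.79 [348.877 253.21 ] [ 0.326 -0.316  0.03 ]
carrier_post 0.64 [350.208 174.989] [ 0.594 -0.322  0.03 ]
carrier_nose 0.87 [348.416 175.296] [ 0.593 -0.316  0.03 ]
carrier_nose 0.81 [326.707 146.803] [ 0.693 -0.241  0.03 ]
carrier_nose 0.61 [400.282 234.086] [ 0.393 -0.494  0.03 ]
track 0.56 [261.786 182.899] [ 0.559 -0.018  0.03 ]
track_bay 0.73 [262.502 186.586] [ 0.546 -0.021  0.03 ]
track_stop 0.63 [264.192 184.819] [ 0.553 -0.027  0.03 ]
track_hood 0.64 [261.222 189.696] [ 0.535 -0.017  0.03 ]
spool 0.66 [349.082 212.813] [ 0.463 -0.317  0.03 ]
cup 0.5 [234.598 191.117] [0.528 0.074 0.03 ]
```

```bash
ls -la pics
```

```text
total 1304
drwxr-xr-x 2 agent agent   4096 Dec  1 08:52 .
drwxr-xr-x 3 agent agent   4096 Dec  1 08:52 ..
-rw-r--r-- 1 agent agent 644006 Dec  1 08:52 scene0.png
-rw-r--r-- 1 agent agent 676181 Dec  1 08:52 top0.png
```

View pics/scene0.png

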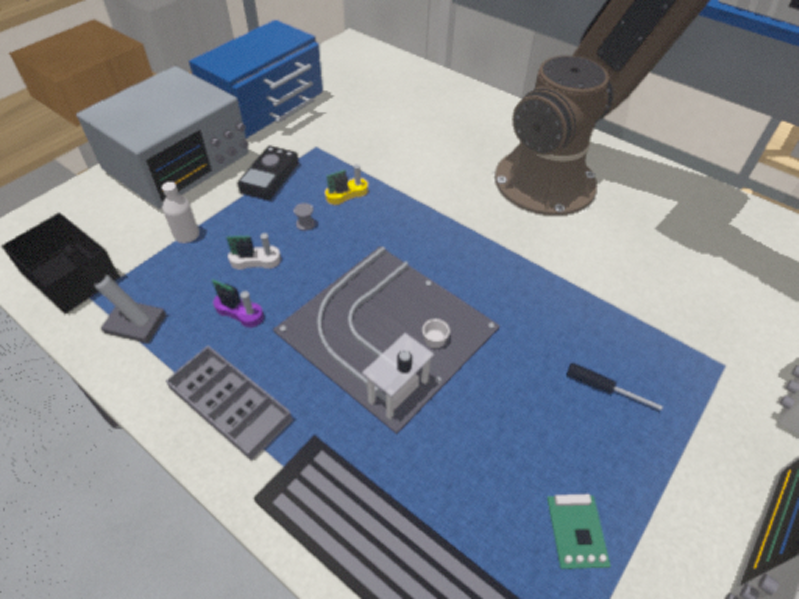

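View pics/top0.png

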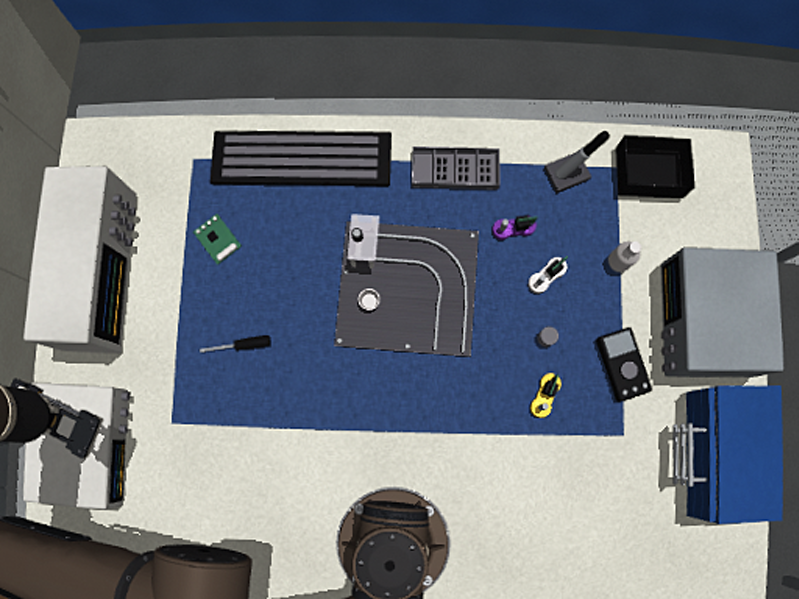

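The pictures show the white carrier at about (548,275) in the 800x600 top view, nose towards the upper right. The purple and yellow decoys are to either side of it. The track's loading end faces the robot at about (450,352), and the hood is at about (363,240). Next I'll fit both poses with models.

```bash
cat > fit.py <<'E'
from h import *
from scipy.optimize import minimize
from scipy.ndimage import map_coordinates
def T(q,P):
    P=np.array(P,float); c,s=np.cos(q[2]),np.sin(q[2])
    return np.c_[q[0]+c*P[:,0]-s*P[:,1],q[1]+s*P[:,0]+c*P[:,1],P[:,2]]
def rail(side,off):
    # side +1 = inner (left), -1 = outer ; centreline + offset (m) across
    o=[]
    for x in np.arange(-.128,0,.004):
        h=.0305 if x<-.03 else .0305-.003*(x+.03)/.03
        o.append([x,-.09+side*h+off])
    for a in np.arange(0,np.pi/2,.05):
        r=.09-side*.0275-off; o.append([r*np.sin(a),-r*np.cos(a)])
    for y in np.arange(0,.06,.004): o.append([.09-side*.0275-off,y])
    return np.c_[o,np.full(len(o),.022)]
def fit_track(ps,q0):
    gs=[p["color"].astype(float).mean(2) for p in ps]
    def sc(q):
        v=0
        for p,g in zip(ps,gs):
            for sd in(1,-1):
                for off,w in((0,1),(.009,-.5),(-.009,-.5)):
                    uv=proj(p,T(q,rail(sd,off))); v+=w*map_coordinates(g,[uv[:,1],uv[:,0]],order=1).mean()
        return -v
    best=None
    for dx in np.arange(-.03,.031,.006):
        for dy in np.arange(-.03,.031,.006):
            for dt in(-.05,0,.05):
                q=q0+[dx,dy,dt]; s=sc(q)
                if best is None or s<best[0]: best=(s,q)
    r=minimize(sc,best[1],method="Nelder-Mead",options=dict(initial_simplex=best[1]+np.array([[0,0,0],[.004,0,0],[0,.004,0],[0,0,.03]])))
    return r.x,r.fun
def cyl(x,r,z0,z1):
    a=np.linspace(0,2*np.pi,24,endpoint=False)
    return np.vstack([np.c_[x+r*np.cos(a),r*np.sin(a),a*0+z] for z in(z0,z1)])
def box(x0,x1,h,z0,z1): return np.array([[x,y,z] for x in(x0,x1) for y in(-h,h) for z in(z0,z1)])
PARTS=[cyl(.028,.022,0,.02),cyl(-.028,.022,0,.02),box(-.028,.028,.017,0,.02),box(0,.028,.012,.02,.058),box(0,.044,.0015,.02,.07),cyl(-.028,.007,.02,.07)]
def sil(p,q,z=0,parts=PARTS,s=4):
    m=np.zeros((384*s,512*s),np.uint8)
    for P in parts:
        uv=proj(p,T(q,P)+[0,0,z]); cv2.fillConvexPoly(m,cv2.convexHull(np.round((uv+.5)*s).astype(np.int32)),1)
    return m>0
def fit_car(ps,ms,q0,z=0,yaws=np.arange(0,6.28,.4)):
    ms=[cv2.resize(m.astype(np.uint8),None,fx=4,fy=4,interpolation=0)>0 for m in ms]
    def sc(q):
        v=0
        for p,m in zip(ps,ms):
            s=sil(p,q,z); v-=(s&m).sum()/(s|m).sum()
        return v
    b=min(((sc(np.r_[q0,t]),t) for t in yaws))
    x=np.r_[q0,b[1]]
    r=minimize(sc,x,method="Nelder-Mead",options=dict(initial_simplex=x+np.array([[0,0,0],[.01,0,0],[0,.01,0],[0,0,.2]]),xatol=1e-4,fatol=1e-4))
    return r.x,r.fun
E
python3 - <<'E'
from fit import *
np.set_printoptions(precision=4,suppress=True)
ps=[];ms=[]
q0=np.array([.585,-.315])
for n in("scene","top"):
    p=ctrl.snapshot(n); ps.append(p)
    for d in ctrl.cut_out(p,"carrier"):
        uv=np.array(d["xy"])*[512,384]
        if np.hypot(*(at_z(p,[uv],.03)[0,:2]-[.6,-.318]))<.04: ms.append(d["pixels"]);print(n,d["conf"],d["pixels"].sum());break
for i in(0,1): print(fit_track(ps[i:i+1],np.array([.55,-.02,-.03])))
qt=fit_track(ps,np.array([.55,-.02,-.03]))[0]; print("track",qt,np.degrees(qt[2]))
if len(ms)==2:
    for i in(0,1): print(fit_car(ps[i:i+1],ms[i:i+1],q0))
    qc,f=fit_car(ps,ms,q0); print("car",qc,f,np.degrees(qc[2]))
    im=[]
    for p in ps:
        v=cv2.resize(p["color"],None,fx=4,fy=4,interpolation=cv2.INTER_CUBIC)
        for sd in(1,-1):
            for a in proj(p,T(qt,rail(sd,0))): cv2.circle(v,tuple(int(t) for t in (a+.5)*4),1,(255,0,0),-1)
        c,_=cv2.findContours(sil(p,qc).astype(np.uint8),0,1); cv2.drawContours(v,c,-1,(255,0,0),1)
        t=proj(p,T(qt,[[0,0,0]]))[0]; k=proj(p,T(qc,[[0,0,.03]]))[0]
        for u,hw in((t,75),(k,37)):
            x,y=(u*4).astype(int); w=hw*4; s=v[max(0,y-w):y+w,max(0,x-w):x+w]; im.append(cv2.resize(s,(300,300)))
    o=np.vstack([np.hstack(im[:2]),np.hstack(im[2:])]); cv2.imwrite("pics/fit.png",o[:,:,::-1])
E
```

```text
scene 0.9 589
top 0.6 295
(array([ 0.5547, -0.0255, -0.0564]), np.float64(-108.44650546919931))
(array([ 0.5547, -0.0253, -0.0487]), np.float64(-220.85801994568595))
track [ 0.5547 -0.0253 -0.0489] -2.79921393521662
(array([ 0.5958, -0.3295,  5.5364]), np.float64(-0.9219146131224014))
(array([ 0.5967, -0.3272,  2.2861]), np.float64(-0.9046511627906977))
car [ 0.5981 -0.3287  2.3032] -1.6655635215348592 131.96519631234062
```

View pics/fit.png

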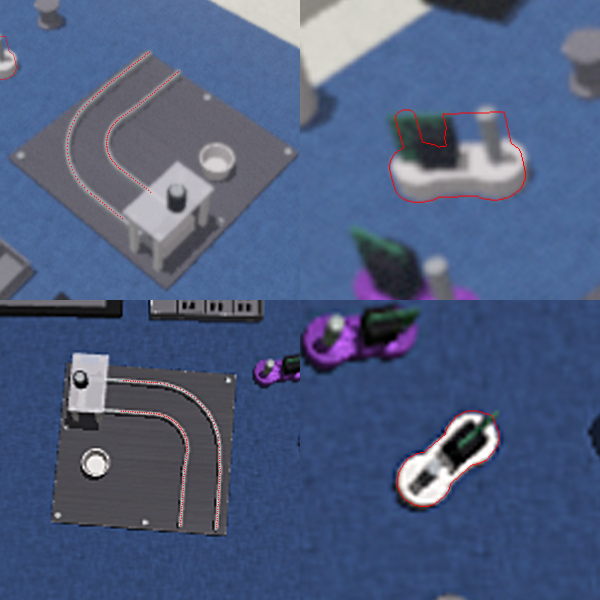

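```bash
cat >> fit.py <<'E'
QT=np.array([.5547,-.0253,-.0489])
def go(x,y,z,phi=None,o=None):
    """shares for TCP target (m) and tool-y world angle phi (deg)"""
    o=o or ctrl.get_obs(); M=R.from_euler("xyz",o["orientation"],degrees=True).as_matrix()
    s=M.T@(np.array([x,y,z])-o["tool_pos"])/.8
    c=np.degrees(np.arctan2(M[1,1],M[0,1])); t=0 if phi is None else -((phi-c+180)%360-180)/90
    return np.round(s,4),round(t,4),round(c,2)
E
python3 - <<'E'
from fit import *
np.set_printoptions(precision=4,suppress=True)
ps=[];ms=[]
for n in("scene","top"):
    p=ctrl.snapshot(n); ps.append(p)
    for d in ctrl.cut_out(p,"carrier"):
        uv=np.array(d["xy"])*[512,384]
        if np.hypot(*(at_z(p,[uv],.03)[0,:2]-[.6,-.318]))<.04: ms.append(d["pixels"]);break
y=np.arange(5.1,5.9,.1);q0=[.597,-.328]
for i in(0,1): print(fit_car(ps[i:i+1],ms[i:i+1],q0,yaws=y))
qc,f=fit_car(ps,ms,q0,yaws=y); print("car",qc,f,np.degrees(qc[2])-360)
cl=T(qc,[[.014,0,.046]])[0];print("clamp",cl)
o=ctrl.get_obs(); print(o["orientation"],o["joint_pos"],o["opening"])
print(go(cl[0]-.03,cl[1],.25,np.degrees(qc[2])+90), go(cl[0],cl[1],.25,np.degrees(qc[2])-90))
E
```

```text
(array([ 0.5974, -0.3278,  5.386 ]), np.float64(-0.9276182773958754))
(array([ 0.5965, -0.3268,  5.4442]), np.float64(-0.9094893292682927))
car [ 0.5971 -0.3279  5.4148] -1.8163801923470433 -49.75718138989129
clamp [ 0.6062 -0.3386  0.046 ]
[179.9993  -0.0015 -20.3279] [ 86.1803  20.5466   0.6819   0.0013 -70.1365 -16.5086] 0.08807230146934525
(array([0.8224, 0.9904, 0.0527]), np.float64(-1.673), np.float64(-110.33)) (array([0.8575, 0.9774, 0.0527]), np.float64(0.327), np.float64(-110.33))
```

{"op": "send_rows", "data": {"deltas": [[[0.0323, 0.0368, 0], 0], [[0.0646, 0.0736, 0], 0], [[0.0969, 0.1104, 0], 0], [[0.1292, 0.1472, 0], 0], [[0.1615, 0.184, 0], 0]], "gripper": 1}}

```text
clock: 1.92
tool_pos: [0.3048, 0.4483, 0.2921]
orientation: [-180.0, -0.0, -20.3]
force: [0.4, 0.6, 0.6]
opening: 0.0875
gripper_force: 0.0
```

{"op": "send_rows", "data": {"deltas": [[[0.0323, 0.0368, 0], 0], [[0.0646, 0.0736, 0], 0], [[0.0969, 0.1104, 0], 0], [[0.1292, 0.1472, 0], 0], [[0.1615, 0.184, 0], 0]]}}

```text
clock: 2.33
tool_pos: [0.3747, 0.2653, 0.2925]
orientation: [-179.9, -0.0, -20.3]
force: [0.9, -0.4, 1.0]
opening: 0.0876
gripper_force: 0.0
```

{"op": "send_rows", "data": {"deltas": [[[0.0323, 0.0368, 0], 0], [[0.0646, 0.0736, 0], 0], [[0.0969, 0.1104, 0], 0], [[0.1292, 0.1472, 0], 0], [[0.1615, 0.184, 0], 0]]}}

```text
clock: 2.75
tool_pos: [0.4448, 0.0823, 0.2927]
orientation: [-179.9, -0.0, -20.3]
force: [1.2, 0.8, 0.0]
opening: 0.088
gripper_force: 0.0
```

{"op": "send_rows", "data": {"deltas": [[[0.0323, 0.0368, 0], 0], [[0.0646, 0.0736, 0], 0], [[0.0969, 0.1104, 0], 0], [[0.1292, 0.1472, 0], 0], [[0.1615, 0.184, 0], 0]]}}

```text
clock: 3.17
tool_pos: [0.5149, -0.1008, 0.2926]
orientation: [-180.0, -0.0, -20.3]
force: [0.8, 0.5, -0.2]
opening: 0.0879
gripper_force: 0.0
```

{"op": "send_rows", "data": {"deltas": [[[0.0323, 0.0368, 0], 0], [[0.0646, 0.0736, 0], 0], [[0.0969, 0.1104, 0], 0], [[0.1292, 0.1472, 0], 0], [[0.1615, 0.184, 0], 0]]}}

```text
clock: 3.58
tool_pos: [0.5849, -0.2838, 0.2922]
orientation: [-180.0, -0.0, -20.3]
force: [-0.1, 1.2, 0.4]
opening: 0.0877
gripper_force: 0.0
```

{"op": "send_rows", "data": {"deltas": [[[0, 0, 0], 0.079], [[0, 0, 0], 0.158], [[0, 0, 0], 0.237], [[0, 0, 0], 0.316], [[0, 0, 0], 0.395]]}}

```text
clock: 4.0
tool_pos: [0.5846, -0.2819, 0.292]
orientation: [180.0, 0.0, -56.3]
force: [-0.3, -0.8, 0.1]
opening: 0.0876
gripper_force: 0.0
```

{"op": "send_rows", "data": {"deltas": [[[0, 0, 0], 0.079], [[0, 0, 0], 0.158], [[0, 0, 0], 0.237], [[0, 0, 0], 0.316], [[0, 0, 0], 0.395]]}}

```text
clock: 4.42
tool_pos: [0.5846, -0.2817, 0.2922]
orientation: [180.0, -0.0, -91.8]
force: [0.1, -0.7, -0.3]
opening: 0.0877
gripper_force: 0.0
```

{"op": "send_rows", "data": {"deltas": [[[0, 0, 0], 0.079], [[0, 0, 0], 0.158], [[0, 0, 0], 0.237], [[0, 0, 0], 0.316], [[0, 0, 0], 0.395]]}}

```text
clock: 4.83
tool_pos: [0.5846, -0.2816, 0.2922]
orientation: [-180.0, 0.0, -127.3]
force: [0.6, -0.3, 0.7]
opening: 0.0875
gripper_force: 0.0
```

{"op": "send_rows", "data": {"deltas": [[[0, 0, 0], 0.079], [[0, 0, 0], 0.158], [[0, 0, 0], 0.237], [[0, 0, 0], 0.316], [[0, 0, 0], 0.395]]}}

```text
clock: 5.25
tool_pos: [0.5846, -0.2816, 0.2922]
orientation: [-180.0, 0.0, -162.9]
force: [0.4, 0.6, -0.2]
opening: 0.0877
gripper_force: 0.0
```

{"op": "send_rows", "data": {"deltas": [[[0, 0, 0], 0.079], [[0, 0, 0], 0.158], [[0, 0, 0], 0.237], [[0, 0, 0], 0.316], [[0, 0, 0], 0.395]]}}

```text
clock: 5.67
tool_pos: [0.5845, -0.2817, 0.2922]
orientation: [-180.0, -0.0, 161.6]
force: [-0.4, -1.2, 0.1]
opening: 0.0875
gripper_force: 0.0
```

Run:
```python
from fit import *
np.set_printoptions(precision=4,suppress=True)
p=ctrl.snapshot("wrist"); 
qc=np.array([.5971,-.3279,5.4148]); v=p["color"].copy()
for d in ctrl.cut_out(p,"carrier")[:3]:
    uv=np.array(d["xy"])*[512,384]; print(d["conf"],uv,at_z(p,[uv],.03)[0],d["pixels"].sum())
    if np.hypot(*(at_z(p,[uv],.03)[0,:2]-[.6,-.335]))<.045:
        q,f=fit_car([p],[d["pixels"]],qc[:2],yaws=np.arange(5.1,5.8,.1)); print("fit",q,f,np.degrees(q[2])-360)
        c,_=cv2.findContours(sil(p,q,s=1).astype(np.uint8),0,1); cv2.drawContours(v,c,-1,(255,0,0),1)
c,_=cv2.findContours(sil(p,qc,s=1).astype(np.uint8),0,1); cv2.drawContours(v,c,-1,(255,255,0),1)
cv2.imwrite("pics/w1.png",v[:,:,::-1])
```

```text
0.92 [302.592  247.7184] [ 0.7018 -0.2609  0.03  ] 2495
0.84 [225.024  183.8976] [ 0.5915 -0.3251  0.03  ] 2573
fit [ 0.593  -0.3291  5.4454] -0.9547991339908588 -48.00058231599468
```

View pics/w1.png

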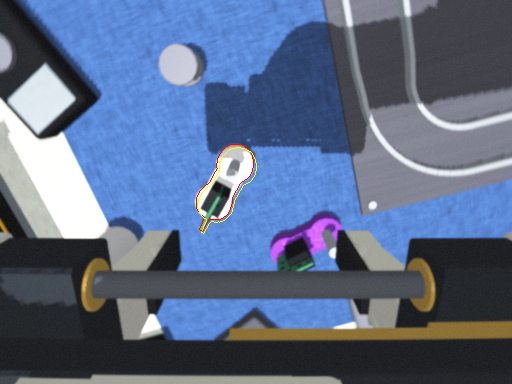

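Run:
```python
from fit import *
print(go(.6038,-.339,.15,41.5),ctrl.get_obs()["joint_pos"])
```

```text
(array([-0.0452, -0.0607,  0.1777]), np.float64(0.3366), np.float64(71.79)) [-8.53046861e+00  1.81103593e+01 -2.86535386e+00 -3.21221854e-03
 -6.90190087e+01 -9.96785790e+01]
```

{"op": "send_rows", "data": {"deltas": [[[-0.0113, -0.0152, 0.03], 0.0673], [[-0.0226, -0.0304, 0.06], 0.1346], [[-0.0339, -0.0455, 0.095], 0.202], [[-0.0452, -0.0607, 0.135], 0.2693], [[-0.0452, -0.0607, 0.1777], 0.3366]], "gripper": 0.65}}

```text
clock: 6.18
tool_pos: [0.6048, -0.3413, 0.1493]
orientation: [180.0, 0.1, 131.6]
force: [0.3, -0.1, -1.3]
opening: 0.0605
gripper_force: 0.0
```

Run:
```python
from fit import *
p=ctrl.snapshot("wrist");v=p["color"].copy()
q=np.array([.5945,-.3285,np.radians(-48.5)])
for d in ctrl.cut_out(p,"carrier")[:3]:
    uv=np.array(d["xy"])*[512,384]; print(d["conf"],uv,at_z(p,[uv],.03)[0])
c,_=cv2.findContours(sil(p,q,s=1).astype(np.uint8),0,1); cv2.drawContours(v,c,-1,(255,255,0),1)
cv2.imwrite("pics/w2.png",v[:,:,::-1])
print(go(.6038,-.339,.093,41.5),ctrl.get_obs()["joint_pos"].round(1))
```

```text
0.96 [259.7888 178.4832] [ 0.58995467 -0.32233437  0.03      ]
0.8 [434.688  195.9936] [ 0.69350596 -0.24814436  0.03      ]
(array([-0.0039,  0.0028,  0.063 ]), np.float64(0.0016), np.float64(41.65)) [-1.33e+01  2.87e+01 -6.90e+00 -1.00e-01 -5.50e+01 -1.25e+02]
```

View pics/w2.png

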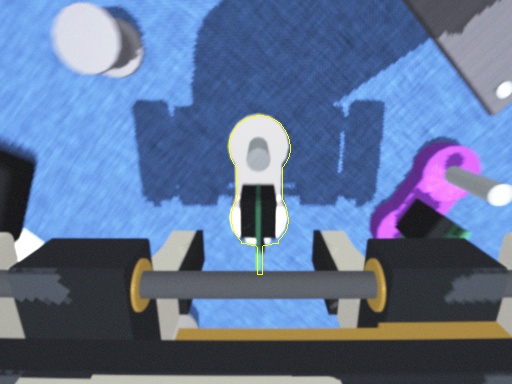

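The overlay outlines the white carrier at (259,180), and it is centred between the fingers, with purple clear to the right. Descending and gripping.

{"op": "send_rows", "data": {"deltas": [[[-0.001, 0.001, 0.016], 0], [[-0.002, 0.002, 0.032], 0], [[-0.003, 0.003, 0.048], 0], [[-0.003, 0.003, 0.06], 0], [[-0.003, 0.003, 0.06], 0]]}}

```text
clock: 6.7
tool_pos: [0.6065, -0.3386, 0.1001]
orientation: [-179.9, -0.1, 131.7]
force: [-0.9, 0.2, 0.1]
opening: 0.0566
gripper_force: 0.0
```

{"op": "send_rows", "data": {"deltas": [[[0, 0, 0], 0], [[0, 0, 0], 0], [[0, 0, 0], 0], [[0, 0, 0], 0], [[0, 0, 0], 0]], "gripper": 0}}

```text
clock: 7.12
tool_pos: [0.6074, -0.3394, 0.1027]
orientation: [180.0, 0.0, 131.6]
force: [-2.2, -1.8, 0.0]
opening: 0.0294
gripper_force: 1.1
```

{"op": "send_rows", "data": {"deltas": [[[0, 0, 0], 0], [[0, 0, 0], 0], [[0, 0, -0.01], 0], [[0, 0, -0.03], 0], [[0, 0, -0.05], 0]]}}

```text
clock: 7.53
tool_pos: [0.6065, -0.3388, 0.1413]
orientation: [-179.9, -0.2, 131.6]
force: [0.2, 0.1, -4.3]
opening: 0.0237
gripper_force: 29.9
```

Run:
```python
from fit import *
c=T(QT,[[-.075+.014,-.09,0]])[0]; print(c,go(c[0],c[1],.2,87.2),ctrl.get_obs()["tool_pos"])
```

```text
[ 0.48937367 -0.11221071  0.        ] (array([ 0.3091,  0.0785, -0.0726]), np.float64(-0.5066), np.float64(41.61)) [ 0.60646244 -0.33875371  0.14130553]
```

{"op": "send_rows", "data": {"deltas": [[[0, 0, -0.04], 0], [[0.03, 0.008, -0.0726], 0], [[0.075, 0.019, -0.0726], 0], [[0.122, 0.031, -0.0726], 0], [[0.17, 0.043, -0.0726], 0]]}}

```text
clock: 7.95
tool_pos: [0.5415, -0.2136, 0.2001]
orientation: [180.0, -0.0, 131.5]
force: [0.3, 1.7, -3.9]
opening: 0.0237
gripper_force: 30.0
```

{"op": "send_rows", "data": {"deltas": [[[0.04, 0.01, 0], -0.075], [[0.08, 0.0205, 0], -0.15], [[0.11, 0.028, 0], -0.225], [[0.139, 0.0355, 0], -0.3], [[0.139, 0.0355, 0], -0.375]]}}

```text
clock: 8.37
tool_pos: [0.4875, -0.11, 0.2002]
orientation: [179.9, -0.1, 165.8]
force: [-0.7, 0.7, -3.9]
opening: 0.0236
gripper_force: 30.0
```

{"op": "send_rows", "data": {"deltas": [[[0, 0, 0], -0.07], [[0, 0, 0], -0.1316], [[0, 0, 0], -0.1316], [[0, 0, 0], -0.1316], [[0, 0, 0], -0.1316]]}}

```text
clock: 8.78
tool_pos: [0.4899, -0.1127, 0.2]
orientation: [180.0, -0.0, 177.0]
force: [-0.4, -0.2, -4.1]
opening: 0.0239
gripper_force: 30.0
```

Run:
```python
from fit import *
np.set_printoptions(precision=4,suppress=True)
o=ctrl.get_obs(); tp=o["tool_pos"]; print(tp,o["orientation"],o["opening"])
h=np.radians(o["orientation"][2]-180+0); M=R.from_euler("xyz",o["orientation"],degrees=True).as_matrix(); print("toolx",M[:,0],"tooly",M[:,1])
im=[]
for n in("scene","top","wrist"):
    p=ctrl.snapshot(n)
    z0=tp[2]-.102; q0=np.array([tp[0]-.014,tp[1],QT[2]]); v=cv2.resize(p["color"],None,fx=4,fy=4,interpolation=cv2.INTER_CUBIC)
    for d in ctrl.cut_out(p,"carrier")[:4]:
        uv=np.array(d["xy"])*[512,384]; w=at_z(p,[uv],z0+.03)[0]
        if np.hypot(*(w-tp)[:2])<.06:
            for z in (z0-.006,z0,z0+.006): print(n,round(z,4),fit_car([p],[d["pixels"]],q0[:2],z=z,yaws=[-.05]),d["conf"])
            break
    c,_=cv2.findContours(sil(p,q0,z0).astype(np.uint8),0,1); cv2.drawContours(v,c,-1,(255,255,0),1)
    x,y=(proj(p,[[q0[0],q0[1],z0]])[0]*4).astype(int); w=150 if n!="wrist" else 400
    im.append(cv2.resize(v[max(0,y-w):y+w,max(0,x-w):x+w],(266,400)if 0 else (266,266)))
cv2.imwrite("pics/hand.png",np.hstack(im)[:,:,::-1])
```

```text
[ 0.4899 -0.1127  0.2   ] [179.9892  -0.0153 177.0224] 0.023929158607825175
toolx [-0.9986  0.0519  0.0003] tooly [0.0519 0.9986 0.0002]
scene 0.092 (array([ 0.4899, -0.1154,  0.208 ]), np.float64(-0.48016747465843984)) 0.77
scene 0.098 (array([ 0.4875, -0.1109,  0.1258]), np.float64(-0.4707767923923496)) 0.77
scene 0.104 (array([ 0.4998, -0.1067,  0.2296]), np.float64(-0.4737979470556456)) 0.77
top 0.092 (array([ 0.475 , -0.1091, -0.0452]), np.float64(-0.4509004417261298)) 0.43
top 0.098 (array([ 0.4728, -0.1079,  0.0167]), np.float64(-0.44530461124200604)) 0.43
top 0.104 (array([ 0.4739, -0.1082, -0.0164]), np.float64(-0.4433867735470942)) 0.43
wrist 0.092 (array([ 0.4731, -0.1125, -0.0462]), np.float64(-0.8780225072236022)) 0.85
wrist 0.098 (array([ 0.4724, -0.1124, -0.0481]), np.float64(-0.8483248229683511)) 0.85
wrist 0.104 (array([ 0.4718, -0.1125, -0.0378]), np.float64(-0.7932192331704134)) 0.85
```

View pics/hand.png

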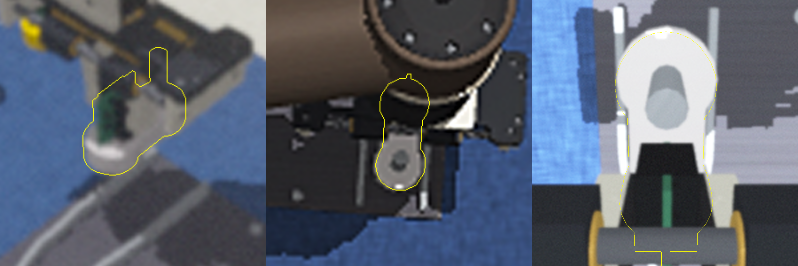

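The carrier is gripped symmetrically (wrist view, around column 665 of the composite), between the two rails and aligned with them. Lowering it now.

{"op": "send_rows", "data": {"deltas": [[[0, 0, 0.03], 0], [[0, 0, 0.06], 0], [[0, 0, 0.085], 0], [[0, 0, 0.1], 0], [[0, 0, 0.107], 0]]}}

```text
clock: 9.5
tool_pos: [0.489, -0.1129, 0.1126]
orientation: [-180.0, -0.2, 177.2]
force: [-0.6, -0.7, -3.4]
opening: 0.024
gripper_force: 30.0
```

{"op": "send_rows", "data": {"deltas": [[[0, 0, 0.001], 0], [[0, 0, 0.002], 0], [[0, 0, 0.003], 0], [[0, 0, 0.004], 0], [[0, 0, 0.004], 0]]}}

```text
clock: 9.92
tool_pos: [0.4904, -0.1127, 0.1119]
orientation: [180.0, 0.1, 177.2]
force: [-0.9, -0.2, -3.7]
opening: 0.0239
gripper_force: 30.0
```

{"op": "send_rows", "data": {"deltas": [[[0, 0, 0.001], 0], [[0, 0, 0.002], 0], [[0, 0, 0.002], 0], [[0, 0, 0.002], 0], [[0, 0, 0.002], 0]]}}

```text
clock: 10.33
tool_pos: [0.491, -0.1127, 0.1105]
orientation: [-180.0, 0.1, 177.3]
force: [0.8, -0.4, 6.3]
opening: 0.024
gripper_force: 30.0
```

Contact (+6 N upward). Release, then rise.

{"op": "send_rows", "data": {"deltas": [[[0, 0, 0], 0], [[0, 0, 0], 0], [[0, 0, 0], 0], [[0, 0, 0], 0], [[0, 0, 0], 0]], "gripper": 0.6}}

```text
clock: 10.75
tool_pos: [0.4898, -0.1127, 0.1095]
orientation: [-180.0, -0.0, 177.2]
force: [-0.4, 0.5, -0.9]
opening: 0.0499
gripper_force: 0.0
```

{"op": "send_rows", "data": {"deltas": [[[0, 0, -0.01], 0], [[0, 0, -0.03], 0], [[0, 0, -0.05], 0], [[0, 0, -0.07], 0], [[0, 0, -0.07], 0]]}}

```text
clock: 11.17
tool_pos: [0.4916, -0.1127, 0.1692]
orientation: [180.0, 0.3, 177.3]
force: [0.6, 0.3, 1.6]
opening: 0.0529
gripper_force: 0.0
```

Run:
```python
from fit import *
np.set_printoptions(precision=4,suppress=True)
o=ctrl.get_obs(); print(o["tool_pos"],o["orientation"],o["opening"])
q0=T(QT,[[-.075,-.09,0]])[0]; p=ctrl.snapshot("wrist"); v=p["color"].copy(); q=np.r_[q0[:2],QT[2]]
for d in ctrl.cut_out(p,"carrier")[:3]:
    uv=np.array(d["xy"])*[512,384]; w=at_z(p,[uv],.038)[0]; print(d["conf"],w)
    if np.hypot(*(w-q0)[:2])<.06:
        q,f=fit_car([p],[d["pixels"]],q0[:2],z=.008,yaws=[-.05]); print(q,f)
c,_=cv2.findContours(sil(p,q,.008,s=1).astype(np.uint8),0,1); cv2.drawContours(v,c,-1,(255,255,0),1)
for sd in(1,-1):
    for a in proj(p,T(QT,rail(sd,0))): cv2.circle(v,tuple(int(t) for t in a),1,(255,0,0),-1)
cv2.imwrite("pics/w3.png",v[:,:,::-1])
c,s=np.cos(QT[2]),np.sin(QT[2]); e=q[:2]-QT[:2]; print("in track",c*e[0]+s*e[1],-s*e[0]+c*e[1],np.degrees(q[2]-QT[2]))
pt=T(q,[[-.028,0,0]])[0]; print("post",pt,go(pt[0],pt[1],.15,87.2))
```

```text
[ 0.4916 -0.1127  0.1692] [179.9861   0.2815 177.2659] 0.05289436824539745
0.98 [ 0.4652 -0.1117  0.038 ]
[ 0.4734 -0.1122 -0.0446] -0.9678987320826525
in track -0.07693978366164204 -0.09072894461225876 0.2488110830265749
post [ 0.4454 -0.1109  0.    ] (array([ 0.0561, -0.0006,  0.0206]), np.float64(0.0002), np.float64(87.22))
```

View pics/w3.png

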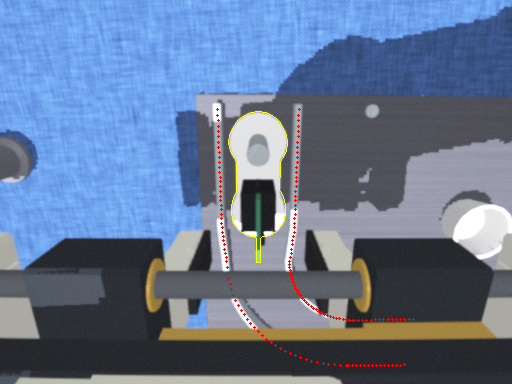

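The carrier stands in the loading end (258,175), 2 mm and 0.2° from nominal, and the rail model overlays the rails. Going for the tail post.

{"op": "send_rows", "data": {"deltas": [[[0.018, -0.0003, 0], 0], [[0.038, -0.0006, 0], 0], [[0.0555, -0.0006, 0.01], 0], [[0.0555, -0.0006, 0.04], 0], [[0.0555, -0.0006, 0.068], 0]]}}

```text
clock: 11.68
tool_pos: [0.445, -0.111, 0.111]
orientation: [180.0, 0.1, 177.2]
force: [0.3, 0.2, 0.0]
opening: 0.0525
gripper_force: 0.0
```

{"op": "send_rows", "data": {"deltas": [[[0, 0, 0], 0], [[0, 0, 0], 0], [[0, 0, 0], 0], [[0, 0, 0], 0], [[0, 0, 0], 0]], "gripper": 0}}

```text
clock: 12.1
tool_pos: [0.4463, -0.111, 0.1122]
orientation: [180.0, 0.1, 177.2]
force: [0.4, -0.7, 0.2]
opening: 0.0248
gripper_force: 0.0
```

{"op": "send_rows", "data": {"deltas": [[[0, 0, 0], 0], [[0, 0, 0], 0], [[0, 0, 0], 0], [[0, 0, 0], 0], [[0, 0, 0], 0]]}}

```text
clock: 12.52
tool_pos: [0.446, -0.111, 0.1118]
orientation: [180.0, 0.1, 177.2]
force: [-2.1, 2.0, 6.2]
opening: 0.0131
gripper_force: 30.0
```

```bash
cat > path.py <<'E'
from fit import *
L1=.130; A=np.pi/2*.09
def mid(s): # s from x=-.13
    if s<L1: return np.array([s-.13,-.09])
    if s<L1+A: a=(s-L1)/.09; return np.array([.09*np.sin(a),-.09*np.cos(a)])
    return np.array([.09,s-L1-A])
def head(s):
    from scipy.optimize import brentq
    t=brentq(lambda t:np.hypot(*(mid(t)-mid(s)))-.056,s+.05,s+.07); d=mid(t)-mid(s); return np.arctan2(d[1],d[0])
def pose(s): 
    m=T(QT,[np.r_[mid(s),0]])[0,:2]; return m,np.degrees(head(s)+QT[2])+90
def table(s0,s1,n,xy=None,phi=None):
    """n rows from s0 to s1; calls of 5; pose at start xy, phi"""
    m0,p0=pose(s0)
    if xy is not None:m0=np.array(xy)
    if phi is not None:p0=phi
    ss=np.linspace(s0,s1,n+1)[1:]
    for k in range(0,n,5):
        rows=[]
        f=np.radians(p0); y=np.array([np.cos(f),np.sin(f)]); x=np.array([-y[1],y[0]])
        for s in ss[k:k+5]:
            m,p=pose(s); d=(m-m0)/.8; rows.append([[round(d@x,4),round(d@y,4),0],round(-(p-p0)/90,4)])
        print(round(ss[min(k+4,n-1)],4),rows); m0,p0=pose(ss[min(k+4,n-1)])
E
python3 - <<'E'
from path import *
o=ctrl.get_obs(); print(o["tool_pos"],o["orientation"],o["force"])
M=R.from_euler("xyz",o["orientation"],degrees=True).as_matrix(); phi=np.degrees(np.arctan2(M[1,1],M[0,1]))
d=o["tool_pos"][:2]-QT[:2]; c,s=np.cos(QT[2]),np.sin(QT[2]); tx=c*d[0]+s*d[1]; print(tx,-s*d[0]+c*d[1],phi,M[:,0])
table(tx+.13,L1+A+.040,30,o["tool_pos"][:2],phi)
E
```

```text
[ 0.4460082  -0.11098557  0.11184723] [1.79995646e+02 5.42772833e-02 1.77240636e+02] [-2.06594527  1.98959736  6.18054639]
-0.10437351863292199 -0.09089605773642427 87.2406402350978 [-9.98840084e-01  4.81413488e-02 -9.47317161e-04]
0.0733 [[[np.float64(-0.0119), np.float64(0.0011), 0], np.float64(0.0005)], [[np.float64(-0.0238), np.float64(0.0011), 0], np.float64(0.0005)], [[np.float64(-0.0357), np.float64(0.0011), 0], np.float64(0.0005)], [[np.float64(-0.0476), np.float64(0.0011), 0], np.float64(0.0005)], [[np.float64(-0.0595), np.float64(0.0011), 0], np.float64(0.0005)]]
0.1209 [[[np.float64(-0.0119), np.float64(-0.0), 0], np.float64(-0.0049)], [[np.float64(-0.0238), np.float64(-0.0), 0], np.float64(-0.0213)], [[np.float64(-0.0357), np.float64(0.0), 0], np.float64(-0.0496)], [[np.float64(-0.0476), np.float64(0.0), 0], np.float64(-0.0897)], [[np.float64(-0.0595), np.float64(-0.0), 0], np.float64(-0.1415)]]
0.1685 [[[np.float64(-0.0116), np.float64(-0.0026), 0], np.float64(-0.0627)], [[np.float64(-0.0234), np.float64(-0.0046), 0], np.float64(-0.1301)], [[np.float64(-0.0352), np.float
[... 546 characters left out ...]
.float64(-0.0115), np.float64(-0.0031), 0], np.float64(-0.0595)], [[np.float64(-0.0232), np.float64(-0.005), 0], np.float64(-0.1077)], [[np.float64(-0.0351), np.float64(-0.0056), 0], np.float64(-0.1449)], [[np.float64(-0.047), np.float64(-0.0049), 0], np.float64(-0.1711)], [[np.float64(-0.0588), np.float64(-0.003), 0], np.float64(-0.1859)]]
0.3114 [[[np.float64(-0.0119), np.float64(-0.0003), 0], np.float64(-0.0037)], [[np.float64(-0.0238), np.float64(-0.0003), 0], np.float64(-0.0037)], [[np.float64(-0.0357), np.float64(-0.0002), 0], np.float64(-0.0037)], [[np.float64(-0.0476), np.float64(-0.0001), 0], np.float64(-0.0037)], [[np.float64(-0.0595), np.float64(-0.0001), 0], np.float64(-0.0037)]]
```

{"op": "send_rows", "data": {"deltas": [[[-0.0119, 0.001, 0], 0], [[-0.0238, 0.001, 0], 0], [[-0.0357, 0.001, 0], 0], [[-0.0476, 0.001, 0], 0], [[-0.0595, 0.001, 0], 0]]}}

```text
clock: 12.93
tool_pos: [0.4914, -0.1131, 0.1118]
orientation: [-179.9, -0.2, 177.2]
force: [-10.9, 1.0, 16.5]
opening: 0.0131
gripper_force: 30.0
```

{"op": "send_rows", "data": {"deltas": [[[-0.0119, 0, 0], -0.005], [[-0.0238, 0, 0], -0.0213], [[-0.0357, 0, 0], -0.0496], [[-0.0476, 0, 0], -0.0897], [[-0.0595, 0, 0], -0.1415]]}}

```text
clock: 13.35
tool_pos: [0.5395, -0.1156, 0.1118]
orientation: [-180.0, -0.2, -169.9]
force: [-7.6, -1.1, 11.9]
opening: 0.0132
gripper_force: 30.0
```

```bash
cat > chk.py <<'E'
from path import *
np.set_printoptions(precision=4,suppress=True)
o=ctrl.get_obs()
M=R.from_euler("xyz",o["orientation"],degrees=True).as_matrix(); phi=np.degrees(np.arctan2(M[1,1],M[0,1]))
d=o["tool_pos"][:2]-QT[:2]; c,s=np.cos(QT[2]),np.sin(QT[2]); print(o["clock"],o["tool_pos"],"track",c*d[0]+s*d[1],-s*d[0]+c*d[1],"phi",phi,o["force"],o["moment"],o["opening"],o["joint_pos"])
E
python3 chk.py; python3 -c "
from path import *;print(pose(.1209))"
```

```text
13.35 [ 0.5395 -0.1156  0.1118] track -0.010774308758259587 -0.09089261315195193 phi 100.09465438471766 [-7.6171 -1.1197 11.9291] [-0.4095  2.4393 -0.0359] 0.013196891387473328 [  8.2642  19.7957 -27.4917   0.0278 -42.8954 -88.1899]
(array([ 0.54121163, -0.1147476 ]), np.float64(99.94889818908959))
```

{"op": "send_rows", "data": {"deltas": [[[-0.0117, -0.002, 0], -0.0627], [[-0.0236, -0.004, 0], -0.1301], [[-0.0354, -0.0045, 0], -0.1975], [[-0.0473, -0.004, 0], -0.2648], [[-0.0591, -0.0022, 0], -0.3322]]}}

```text
clock: 13.77
tool_pos: [0.5871, -0.1094, 0.1119]
orientation: [180.0, -0.1, -139.9]
force: [-5.3, -3.5, 8.7]
opening: 0.0132
gripper_force: 30.0
```

```bash
python3 chk.py; python3 -c "
from path import *;print(pose(.1685),mid(.1685))"
```

```text
13.7667 [ 0.5871 -0.1094  0.1119] track 0.03644902261918574 -0.08242729979974181 phi 130.1318077981028 [-5.3076 -3.4584  8.7088] [-1.2083  1.5102 -0.0109] 0.013224276246667487 [  8.2036  23.2646 -21.6498   0.0676 -45.2004 -58.1195]
(array([ 0.58798903, -0.10891723]), np.float64(129.8343015785189)) [ 0.03733649 -0.08189009]
```

{"op": "send_rows", "data": {"deltas": [[[-0.0115, -0.0031, 0], -0.0674], [[-0.0232, -0.005, 0], -0.1347], [[-0.0351, -0.0056, 0], -0.2021], [[-0.047, -0.0049, 0], -0.2695], [[-0.0588, -0.003, 0], -0.3367]]}}

```text
clock: 14.18
tool_pos: [0.6256, -0.0809, 0.1119]
orientation: [-180.0, -0.1, -109.6]
force: [-2.1, -4.5, 7.0]
opening: 0.0131
gripper_force: 30.0
```

```bash
python3 chk.py; python3 -c "
from path import *;print(pose(.2161),mid(.2161))"
```

```text
14.1833 [ 0.6256 -0.0809  0.1119] track 0.07349742569353052 -0.05206921716336053 phi 160.44107846338292 [-2.053  -4.4555  6.9529] [-1.3961  0.4892  0.0039] 0.013088852688413517 [ 10.3648  25.7971 -17.2253   0.0823 -47.0007 -29.9799]
(array([ 0.6256318 , -0.08069567]), np.float64(160.12075118673812)) [ 0.07355478 -0.05186227]
```

{"op": "send_rows", "data": {"deltas": [[[-0.0115, -0.0031, 0], -0.0595], [[-0.0232, -0.005, 0], -0.1077], [[-0.0351, -0.0056, 0], -0.1449], [[-0.047, -0.0049, 0], -0.1711], [[-0.0588, -0.003, 0], -0.1859]]}}

```text
clock: 14.6
tool_pos: [0.644, -0.0372, 0.1119]
orientation: [-180.0, -0.1, -93.0]
force: [0.1, -4.8, 5.9]
opening: 0.0137
gripper_force: 30.0
```

{"op": "send_rows", "data": {"deltas": [[[-0.0119, -0.0003, 0], -0.0037], [[-0.0238, -0.0003, 0], -0.0037], [[-0.0357, -0.0002, 0], -0.0037], [[-0.0455, -0.0001, 0], -0.0037], [[-0.053, 0, 0], -0.0037]]}}

```text
clock: 15.02
tool_pos: [0.6461, 0.0057, 0.1119]
orientation: [-180.0, -0.0, -92.8]
force: [-0.8, -4.7, 5.3]
opening: 0.0132
gripper_force: 30.0
```

```bash
python3 chk.py
```

```text
15.0167 [0.6461 0.0057 0.1119] track 0.08977269219017149 0.03541867461849354 phi 177.23371498440858 [-0.8422 -4.6961  5.2889] [-1.4906 -0.0111  0.0115] 0.013154666129576095 [ 17.8005  26.9612 -15.1511   0.0737 -47.8751 -20.6162]
```

{"op": "send_rows", "data": {"deltas": [[[-0.002, 0, 0], 0], [[-0.004, 0, 0], 0], [[-0.006, 0, 0], 0], [[-0.008, 0, 0], 0], [[-0.009, 0, 0], 0]]}}

```text
clock: 15.43
tool_pos: [0.6462, 0.0111, 0.112]
orientation: [180.0, -0.2, -92.8]
force: [1.3, -13.6, 7.1]
opening: 0.0133
gripper_force: 30.0
```

```bash
python3 chk.py
```

```text
15.4333 [0.6462 0.0111 0.112 ] track 0.08957772550571205 0.04082885302020796 phi 177.22743652980466 [  1.3259 -13.5813   7.1178] [-4.8905 -0.2619 -0.0444] 0.013299982135243008 [ 18.3178  26.9871 -15.1273   0.1837 -47.9594 -21.2134]
```

{"op": "send_rows", "data": {"deltas": [[[-0.001, 0, 0], 0], [[-0.002, 0, 0], 0], [[-0.002, 0, 0], 0], [[-0.002, 0, 0], 0], [[-0.002, 0, 0], 0]]}}

```text
clock: 15.85
tool_pos: [0.646, 0.0113, 0.1122]
orientation: [179.9, -0.2, -92.8]
force: [-0.1, -16.7, 7.8]
opening: 0.0133
gripper_force: 30.0
```

```bash
python3 chk.py
python3 - <<'E'
from fit import *
p=ctrl.snapshot("wrist");v=p["color"].copy()
q=np.r_[T(QT,[[.09,.07,0]])[0,:2],QT[2]+np.pi/2]
c,_=cv2.findContours(sil(p,q,.008,s=1).astype(np.uint8),0,1); cv2.drawContours(v,c,-1,(255,255,0),1)
a=cv2.resize(v,(400,300)); p=ctrl.snapshot("scene"); v=cv2.resize(p["color"],None,fx=4,fy=4,interpolation=cv2.INTER_CUBIC)
c,_=cv2.findContours(sil(p,q,.008).astype(np.uint8),0,1); cv2.drawContours(v,c,-1,(255,255,0),1)
x,y=(proj(p,[T(QT,[[.09,.1,.03]])[0]])[0]*4).astype(int)
b=cv2.resize(v[y-150:y+150,x-200:x+200],(400,300)); cv2.imwrite("pics/end.png",np.hstack([a,b])[:,:,::-1])
E
```

```text
15.85 [0.646  0.0113 0.1122] track 0.08941933354962886 0.04102773711224798 phi 177.17730699150025 [ -0.1238 -16.689    7.7771] [-5.777  -0.1228 -0.021 ] 0.013262330992732899 [ 18.363   26.9822 -15.138    0.2441 -48.0063 -21.3491]
```

View pics/end.png

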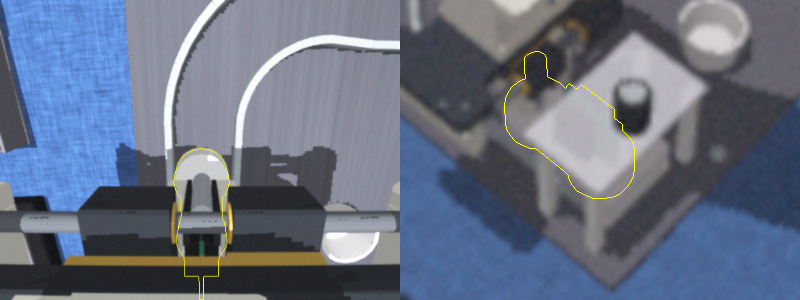

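The wrist overlay of the home pose matches the foot (around (200,170)), and the carrier has stopped at the end stop with rising force. Release and rise.

{"op": "send_rows", "data": {"deltas": [[[0, 0, 0], 0], [[0, 0, 0], 0], [[0, 0, 0], 0], [[0, 0, 0], 0], [[0, 0, 0], 0]], "gripper": 0.5}}

```text
clock: 16.37
tool_pos: [0.6462, 0.0149, 0.1111]
orientation: [180.0, 0.0, -92.8]
force: [0.3, -0.1, -0.0]
opening: 0.04
gripper_force: 0.0
```

{"op": "send_rows", "data": {"deltas": [[[0.003, 0, -0.01], 0], [[0.005, 0, -0.03], 0], [[0.005, 0, -0.06], 0], [[0.005, 0, -0.09], 0], [[0.005, 0, -0.13], 0]]}}

```text
clock: 16.78
tool_pos: [0.6451, 0.0103, 0.2153]
orientation: [179.8, -0.0, -92.8]
force: [1.0, -0.1, -0.6]
opening: 0.0438
gripper_force: 0.0
```

{"op": "send_rows", "data": {"deltas": [[[0.04, 0, 0], 0], [[0.08, 0, 0], 0], [[0.1, 0, 0], 0], [[0.1, 0, 0], 0], [[0.1, 0, 0], 0]]}}

```text
clock: 17.2
tool_pos: [0.642, -0.0703, 0.2158]
orientation: [-180.0, 0.0, -92.9]
force: [-1.0, 1.0, -0.5]
opening: 0.0438
gripper_force: 0.0
```

Run:
```python
from fit import *
np.set_printoptions(precision=4,suppress=True)
q=np.r_[T(QT,[[.09,.07,0]])[0,:2],QT[2]+np.pi/2]; im=[]
c,s=np.cos(QT[2]),np.sin(QT[2])
for n in("wrist","scene"):
    p=ctrl.snapshot(n);v=cv2.resize(p["color"],None,fx=4,fy=4,interpolation=cv2.INTER_CUBIC)
    for d in ctrl.cut_out(p,"carrier")[:4]:
        uv=np.array(d["xy"])*[512,384]; w=at_z(p,[uv],.038)[0]
        if np.hypot(*(w[:2]-q[:2]))<.08:
            f=fit_car([p],[d["pixels"]],q[:2],z=.008,yaws=[q[2]]); e=f[0][:2]-QT[:2]; print(n,d["conf"],f,"track",c*e[0]+s*e[1],-s*e[0]+c*e[1],np.degrees(f[0][2]-QT[2]))
    k,_=cv2.findContours(sil(p,q,.008).astype(np.uint8),0,1); cv2.drawContours(v,k,-1,(255,255,0),1)
    x,y=(proj(p,[T(QT,[[.09,.08,.03]])[0]])[0]*4).astype(int); a=300 if n=="wrist" else 150
    x=max(x,a);y=max(y,a)
    im.append(cv2.resize(v[y-a:y+a,x-a:x+a],(400,400)))
cv2.imwrite("pics/fin.png",np.hstack(im)[:,:,::-1])
```

```text
scene 0.51 (array([0.6615, 0.0136, 0.6173]), np.float64(-0.33691056910569106)) track 0.10479661770415913 0.04408901211199605 38.17306110565974
```

View pics/fin.png

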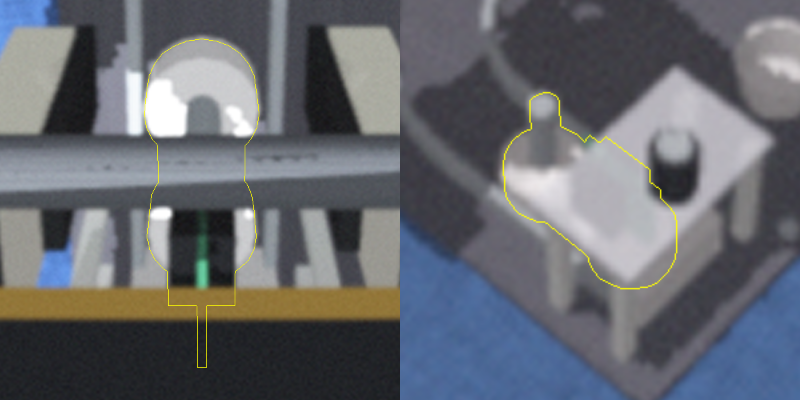

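Both views show the foot and post on the predicted home outline (post at (545,105), with the nose under the hood). The cup is untouched.

```bash
python3 -c "
from plant import ctrl; print(ctrl.close_job())"
```

```text
the job is handed in; nothing more can be done
None
```

The carrier was set down in the loading end, slid flat round the corner by its tail post to the end stop and released there at about 17 s. The gripper is clear, I saw nothing else disturbed, and the job is handed in (no verdict was returned).

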